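# Set the inspection camera and hold a glass cell in its light path

## Robot

A 6-joint arm with a two-finger parallel gripper is mounted at the origin on the work surface. World frame = base frame: x ahead of the robot, y to its left, z up, the work surface at z = 0. Lengths are in m, angles in rad, forces in N, time in s.
With the tool pointing down it reaches from about 0.2 to 0.875 m from the base axis. Payload 3.4 kg.
Tool frame: the origin (TCP) lies at the very end of the fingers, on their centre line; the grasp point (between the pads) lies 19 mm behind it; z points along the fingers, y is the line along which they close (so a half turn about z gives the same grasp; the last joint's range is limited). The gripper opens to 94 mm and grips with 3 to 60 N. Pads are 16 mm wide; open, the fingers measure 119 mm over their backs; the gripper's body (75 mm by 177 mm) begins 78 mm behind the grasp point.
Start: joints at [-1.26, 0.276, 1.505, -0, 1.361, -0.121], TCP at [0.241, -0.522, 0.205] pointing down, gripper open.
Joint ranges: [-2.89, 2.89], [-0.75, 2.08], [0.22, 2.7], [-1.18, 4.32], [0.11, 2.71], [-2.7, 2.7]. Speed limits (rad/s): [2.57, 2.57, 3.14, 3.14, 3.14, 3.14].

## Interface

Orientations are given as a rotation vector (axis times angle).
In Python, from station import r, cams gives the robot as it stands.
- The arm moves only by the tool arm_command, never from a script. Its argument "targets" is text: rows parted by semicolons, each of 6 numbers parted by spaces: the shift along the tool's x, y, z in m, then the turn, a rotation vector about the tool's x, y, z in degrees. In form: dx dy dz wx wy wz; .... A call has 1 to 20 rows; each row shifts and turns the commanded pose from where the row before left it, along the tool's axes as they then stand; what a row does not reach is not made up. A row lasts 1/8 s, in which the tool goes at most 62.5 mm and 10.7 degrees, less where a joint would pass 70% of its speed; a pose out of reach is approached as far as the arm can. A call is refused whole if a number of a shift passes 0.0625 or a number of a turn 10.7, either way. A call with a gripper value outside its range is refused whole. "claw" is the closure, from -1 (fully open) to 1 (shut), so that 0 is half open, set as the call begins (left out, the last holds). The fingers move at their own pace and stop on an object; "newtons" is the grip in N (left out, the last holds). Time passes only in rows, so rows that do not move let the fingers close. It gives the time, the measured TCP pose, the force, the opening and the grip force at its end, in the units of the state.
- r.read_state(): the state, without advancing time (a new reading comes with each control period).
- cams.get_image(name): name is "scene" or "top" or "wrist"; returns a dict with "pixels" (400x640x3 uint8, red, green, blue), "range_z" (400x640 float32, m along the optical axis (not along the pixel's ray), 0 where there is no reading), "fovy" (degrees; the focal length in pixels is half the picture's height over the tangent of half this angle, whatever the lens; pixels are square), "cx", "cy" (the principal point, pixels), "rvec" (rotation vector, rad) and "tvec" (3), from world to camera coordinates, as OpenCV has them. Camera axes: x right, y down, z forward; pixel columns grow to the right and rows downward; lengths in m; the calibration is good to about 2 mm. A picture is of the moment at which its call begins.
- r.finish_job(): hands the job in; it is judged then, once.
The state is a dict: "t": time; "joints": joint angles; "dq": joint speeds; "tau": joint torques, N m; "position": TCP position; "tool_rot": TCP orientation; "wrist_force": force on the tool from outside, world axes, zero at the start; "torque": the same for the moment, N m; "grip_width": opening from 0.0 (shut) to 1.0 (fully open); "gripper_force": force on a finger pad.
Only numpy, scipy, OpenCV 4.12 (cv2) and the standard library are available. Lean on these libraries where they do the work, as an engineer would, in place of code of your own. Each camera call takes 0.05 s, during which the arm holds its last target. There are 200 camera calls.

## Task

On the inspection bench, swing the clamp lever open, slide the camera carriage along until its pointer stands on the engraved mark, and swing the lever fully home again to lock it. Then take the tall glass cell out of the rack by its two frosted side faces, never touching its clear windows with the gripper, and hold it upright in the light path, midway between the lens and the light panel, centred on the lens with its clear windows square to the light. Finish holding it there in the gripper, touching nothing else with it, and leave the two short cells, the bamboo tube and the jar where they are.

Things in the scene. Friction and masses are not known exactly. Their poses are not given: they have to be found in the camera images.
- bench: inspection bench, fixed: aluminium base plate 215 x 620 x 12 mm on the table. Origin on the table midway between the two guide rails, at half length; x across (away from the robot), y along the rails to the light panel. Plate from x -113 to +103 mm. Light panel: box 120 (x) x 26 (y) mm, 80 to 200 mm above the table. The light path runs along y at x = 0, 140 mm above the table
- light (a point): centre of the bright front of the light panel, which faces the lens (along -y of the bench); at (0, 236, 140) mm in the bench frame
- view (a point): the point of the light path, 140 mm above the table, midway between lens front and light panel once the carriage stands on the mark (110 mm from either): the middle of the held cell belongs here. Its axes are those of the bench: y along the light path, z up
- mark (a point): the engraved mark: the only black line (3 mm wide, across the rails' direction) on the white strip along the far (+x) edge of the base plate, at (86, -70, 13) mm in the bench frame. Axes of the bench
- pointer (a point): tip of the steel pointer at the far (+x) side of the camera carriage, just above the white strip; it moves with the carriage and must stand over the mark (same y in the bench frame)
- carriage (a joint): position of the camera carriage along the guide rails, m; 0 at the end away from the light panel, grows towards the panel, travel 0.18; 0.13 on the mark. With the clamp open it slides against about 4 N and stays where it is left; locked, it is held fast
- tongue (a point): top middle of the carriage's clamp tongue, on the clamp's vertical axis: a block 40 mm wide along the rails (y), +-24 mm in x, 18 to 55 mm above the table, to be pinched by its 40 mm sides or pushed to slide the carriage. Clamp hub on it: 24 mm wide, 20 high. Saddle plate begins 38 mm behind (+x); camera and lens, 46 mm wide, 88 mm behind, 117 to 163 mm high, from y -35 to +85 mm
- clamp_ball (a point): centre of the black ball knob (24 mm diameter) at the end of the clamp lever, 87 mm above the table, 72 mm from the clamp's vertical axis (the axis goes through tongue). The lever is a steel rod of 9 mm rising from the hub to the ball
- clamp (a joint): clamp lever angle about its vertical axis, rad: 0 locked (lever along the rails, ball on the side away from the light panel, -y of the bench), 1.57 fully open (ball towards the robot, -x of the bench; grows clockwise seen from above). It bites below about 0.5, has stops at both ends and stays where left. Takes about 2 N at the ball, up to 4 N over the last 0.5 rad to locked
- lens (a point): centre of the front of the camera lens (40 mm diameter), 85 mm from the middle of the carriage towards the light panel, on the light path; moves with the carriage
- rack: white plastic rack, fixed, 66 x 176 x 20 mm, origin under its middle; three pockets in a row along its y, 58 mm apart (y = -58, 0, 58 mm), each 42.5 (x) x 26.5 (y) mm, 12 mm deep (pocket floor 8 mm above the table). The cells stand in the pockets with their axes along those of the rack
- tall: the tall glass cell, to be taken: an open upright box of glass 40 (x) x 24 (y) x 80 (z) mm, about 80 g; origin at the middle of its underside, z up. Side faces at x = +-20 mm frosted (whitish), windows at y = +-12 mm clear. Stands in one of the rack's three pockets, its top 88 mm above the table; the other two cells are 52 mm tall
- tall_frost_a: frosted side wall of the tall cell at its +x side, 24 mm wide, 80 mm high, 3.5 mm thick; origin at its middle
- tall_frost_b: frosted side wall of the tall cell at its -x side, 24 mm wide, 80 mm high, 3.5 mm thick; origin at its middle
- tall_clear_a: clear window of the tall cell at its +y side, 33 mm wide, set between the frosted walls; origin at its middle. Not to be touched by the robot
- tall_clear_b: clear window of the tall cell at its -y side, 33 mm wide, set between the frosted walls; origin at its middle. Not to be touched by the robot
- short1: short glass cell, 40 x 24 x 52 mm, standing in a pocket of the rack; leave alone. Origin at the middle of its underside
- short2: short glass cell, 40 x 24 x 52 mm, standing in a pocket of the rack; leave alone. Origin at the middle of its underside
- bamboo_tube: green bamboo tube standing on the table, 44 mm diameter, 170 mm high; leave alone. Origin at the middle of its underside
- jar: closed glass jar with a steel lid standing on the table, 60 mm diameter, 75 mm high; leave alone. Origin at the middle of its underside
Mind the look-alikes: they are no part of the job. Leave any orange or red look-alike of the tall alone. Of the things that look like the rack, take the one that is farthest from the robot's base at the start.

How it is judged:
By the outcome, as a careful person would: the job done as asked, in the order asked, and still so for the second after the job is handed in, while the arm keeps its last pose, push and grip.
It also fails if it takes over 72 s, if anything falls off the work surface, if the arm or the gripper's body presses on something with over 40 N, if the wrist force passes 120 N, or if a joint passes its speed limit or range.

## Working session

There is one attempt and no reset: what is moved stays moved. The work goes in short steps, Python scripts to look and compute and a tool call to move; the robot and the scene stay as the last step left them, time stands still between calls to the robot, and variables do not carry over. Pictures are saved under pics/ and viewed, at most 10 in all, crops included, and the job is handed in when it is done.

Besides the shell and the picture viewer there is one more tool, called in YAML: its name, and indented under it one key for each argument. arm_command: Moves the arm, as the interface text tells. Its arguments: {"type":"object","properties":{"targets":{"type":"string"},"claw":{"type":"number"},"newtons":{"type":"number"}},"required":["targets"]}

```bash
mkdir -p pics; ls
cat > h.py <<'E'
import numpy as np, cv2
from station import r, cams
def get(n):
    d=cams.get_image(n); h,w=d["pixels"].shape[:2]
    d["f"]=h/2/np.tan(np.radians(d["fovy"])/2)
    d["R"]=cv2.Rodrigues(np.array(d["rvec"],float))[0]; d["t"]=np.array(d["tvec"],float).ravel()
    return d
def save(d,n,crop=None,s=1):
    p=d["pixels"][:,:,::-1]
    if crop: x0,y0,x1,y1=crop; p=p[y0:y1,x0:x1]
    cv2.imwrite("pics/"+n,cv2.resize(p,None,fx=s,fy=s,interpolation=cv2.INTER_CUBIC))
def plane(d,u,v,z):
    ray=d["R"].T@np.array([(u-d["cx"])/d["f"],(v-d["cy"])/d["f"],1]); c=-d["R"].T@d["t"]
    return c+ray*(z-c[2])/ray[2]
def cloud(d):
    z=d["range_z"]; v,u=np.mgrid[:z.shape[0],:z.shape[1]]
    P=np.stack([(u-d["cx"])/d["f"]*z,(v-d["cy"])/d["f"]*z,z],-1)
    W=(P-d["t"])@d["R"]; W[z<=0]=np.nan
    return W
def proj(d,p):
    q=d["R"]@np.array(p,float)+d["t"]; return q[:2]/q[2]*d["f"]+[d["cx"],d["cy"]]
E
python3 - <<'E'
from h import *
for n in("scene","top"):
    d=get(n); save(d,n+"0.png"); print(n,d["f"],d["cx"],d["cy"],-d["R"].T@d["t"])
s=r.read_state();print(s["t"],s["position"],s["tool_rot"])
E
```

```text
pics
scene 485.49735702043097 318.12183095147145 197.913925261992 [1.05561097 0.62554788 1.00506734]
top 389.01350926159347 317.7159851274928 207.640908155358 [0.29218173 0.02846484 1.31533685]
0.1 [ 0.24048691 -0.5217743   0.20473321] [-3.06717188e+00 -6.72620141e-01  1.98665024e-04]
```

View pics/top0.png

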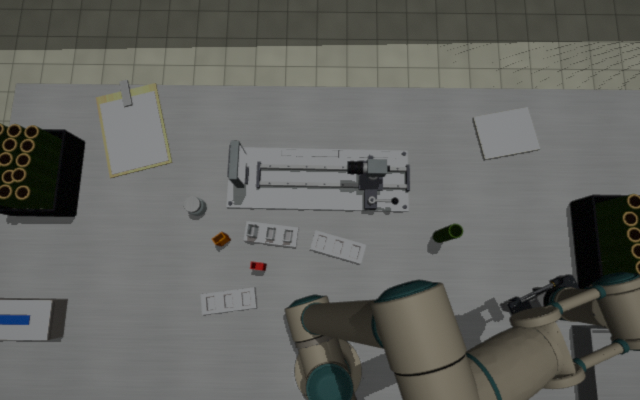

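View pics/scene0.png

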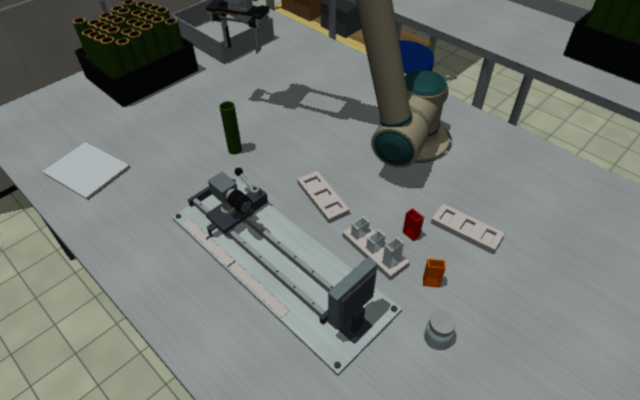

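Top view: the bench plate spans about (227,148)–(410,212), with the panel on the left (+y) at (237,163) and the clamp ball at (394,201). The candidates are:
- **Racks:** one with cells at (270,234), and empty ones at (337,247) and (228,301).
- **Tall-cell look-alikes:** orange at (221,240) and red at (258,266). The glass cells stand at (252,232), (270,235) and (288,236).

The rack farthest from the robot is the one holding the glass cells. I'll check it in a crop.

Run:
```python
from h import *
d=get("top"); save(d,"topc.png",(215,135,425,260),3.8)
p=d["pixels"].astype(int); W=cloud(d)
hsv=cv2.cvtColor(d["pixels"],cv2.COLOR_RGB2HSV)
g=p.sum(2)/3
for (u,v) in [(300,200),(300,210),(300,220),(270,225),(330,240),(350,154)]: print(u,v,p[v,u],W[v,u].round(3))
# plate by depth
m=(np.abs(W[...,2]-.012)<.006)&(W[...,0]>.3)
print([(W[v,u,2]*1000).round(1) for u,v in [(252,232),(270,235),(288,236),(394,201),(371,198),(245,228),(237,160)]])
for n in ["scene"]:
    e=get(n); save(e,"scenec.png",(170,160,420,350),3.1)
```

```text
300 200 [134 136 137] [0.547 0.096 0.012]
300 210 [79 80 79] [0.514 0.096 0.001]
300 220 [118 120 119] [ 0.48   0.095 -0.   ]
270 225 [134 135 137] [0.459 0.195 0.019]
330 240 [133 135 136] [ 0.411 -0.007  0.021]
350 154 [134 135 136] [ 0.712 -0.075  0.013]
[np.float64(13.3), np.float64(14.6), np.float64(11.0), np.float64(97.6), np.float64(77.2), np.float64(20.3), np.float64(199.9)]
```

View pics/topc.png

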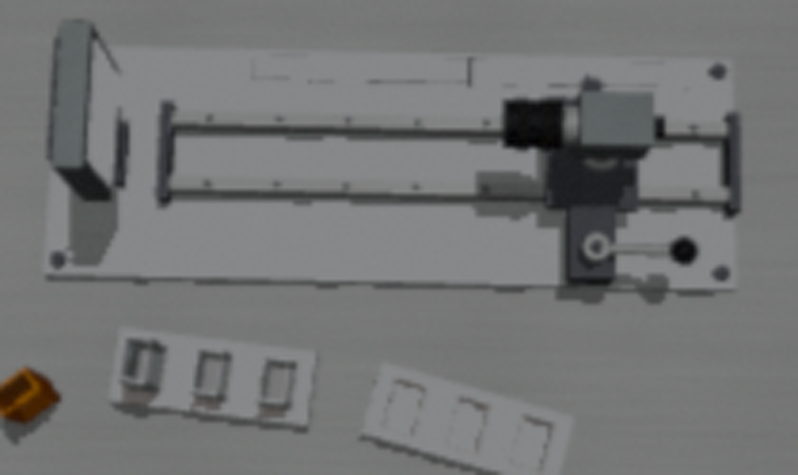

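View pics/scenec.png

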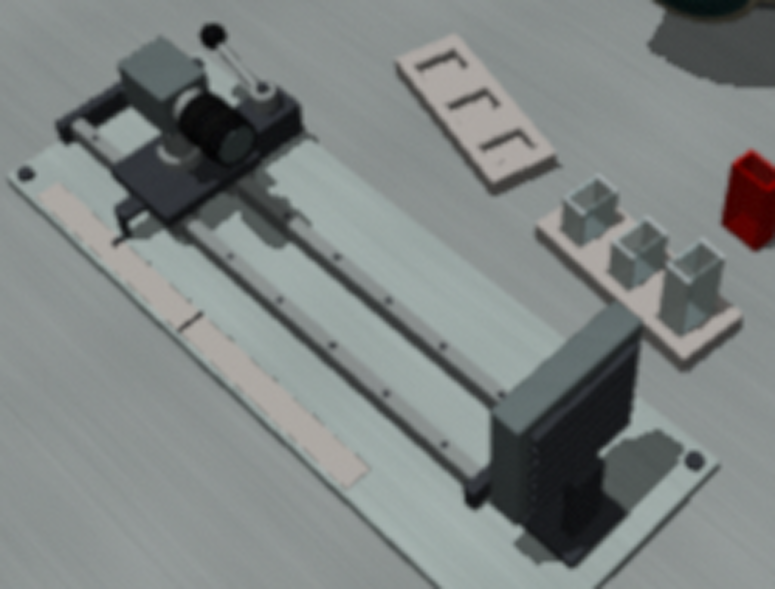

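The top crop shows the tall cell in the left (+y) pocket at crop (145,365), deeper than the other two; the scene crop confirms it at (692,285). The mark is at top crop (470,72), the pointer at (590,85), the ball at (683,250) and the hub at (596,247).

```bash
cat > m.py <<'E'
from h import *
d=get("top"); W=cloud(d); z=W[...,2]; np.set_printoptions(precision=4,suppress=True)
# plate: near edge scan columns, right edge scan rows
pts=[]
for u in range(245,360):
    col=[v for v in range(195,222) if z[v,u]>.007]
    pts.append(plane(d,u,max(col)+.5,.012))
pts=np.array(pts); a=np.polyfit(pts[:,1],pts[:,0],1)
a=np.polyfit(*(lambda k:(pts[k,1],pts[k,0]))(abs(pts[:,0]-np.polyval(a,pts[:,1]))<.003),1)
rp=np.array([plane(d,max(u for u in range(395,425) if z[v,u]>.007)+.5,v,.012) for v in range(155,208)])
b=np.polyfit(rp[:,0],rp[:,1],1)
th=-np.arctan(a[0]); print("slope yaw(deg) near edge",np.degrees(th)," right edge",np.degrees(np.arctan(b[0])))
# corner
A=np.array([[1,-a[0]],[-b[0],1]]); c=np.linalg.solve(A,[a[1],b[1]])
ex=np.array([np.cos(th),np.sin(th)]); ey=np.array([-np.sin(th),np.cos(th)])
o=c+.113*ex+.310*ey; print("corner",c,"bench origin",o)
B=lambda x,y:o+x*ex+y*ey
print("mark pred",B(.086,-.07),"view",B(0,.126))
# black mark
def blob(mask,x0,y0,x1,y1,wt=None):
    s=np.zeros(mask.shape,bool); s[y0:y1,x0:x1]=1; v,u=np.nonzero(s&mask); return u.mean(),v.mean(),len(u)
g=d["pixels"].mean(2)
w=np.clip(125-g[150:158,333:346],0,None); uu=np.arange(333,346); vv=np.arange(150,158)
mu=(w.sum(0)*uu).sum()/w.sum(); mv=(w.sum(1)*vv).sum()/w.sum(); print("mark meas",mu,mv,plane(d,mu,mv,.013))
u,v,n=blob(g<45,388,196,400,207); print("ball",u,v,n,plane(d,u,v,.087+.006))
R=(z>.014)&(z<.026)&(g>100); s=np.zeros_like(R); s[218:250,238:302]=1
k,l,st,_=cv2.connectedComponentsWithStats((R&s).astype(np.uint8)); i=1+st[1:,4].argmax()
v,u=np.nonzero(l==i); P=np.array([plane(d,x,y,.02)[:2] for x,y in zip(u,v)],np.float32)
rc=cv2.minAreaRect(P*1000); print("rack",rc,st[i])
E
python3 m.py
```

```text
slope yaw(deg) near edge -0.4500899748119427  right edge 0.3210411695290082
corner [ 0.5124 -0.2855] bench origin [0.6279 0.0236]
mark pred [ 0.7133 -0.0471] view [0.6288 0.1496]
mark meas 338.10344827586215 153.316091954023 [ 0.7142 -0.0331  0.013 ]
ball 394.41379310344826 200.72413793103448 29 [ 0.5327 -0.2101  0.093 ]
rack ((429.78082275390625, 192.03079223632812), (176.17892456054688, 65.89669799804688), 83.60808563232422) [243 221  55  26 559]
```

```bash
cat >> m.py <<'E'
print("----")
def dark(x,y,r=3,zz=.013,D=d):
    g=D["pixels"].mean(2); x=int(round(x));y=int(round(y)); q=g[y-r:y+r+1,x-r:x+r+1]; w=np.clip(np.percentile(q,60)-12-q,0,None)
    vv,uu=np.mgrid[y-r:y+r+1,x-r:x+r+1]; m=(w*uu).sum()/w.sum(),(w*vv).sum()/w.sum(); return plane(D,*m,zz),m
f=lambda a,b:(215+a/3.8,135+b/3.8)
for n,c_ in dict(BR=(720,272),TR=(717,72),BL=(57,260),mark=(470,72),ball=(683,250)).items(): print(n,dark(*f(*c_)))
print("right edge y",rp[::8,:2], W[180,400:420,2])
E
python3 m.py | sed -n '/----/,$p'
python3 - <<'E'
from h import *
e=get("scene")
g=e["pixels"].mean(2)
f=lambda a,b:(170+a/3.1,160+b/3.1)
for n,c,z in [("screwTR",(26,174),.013),("screwBL",(695,460),.013),("mark",(190,321),.013),("ptr tip",(115,242),.016),("ball",(211,36),.089)]:
    print(n,plane(e,*f(*c),z).round(4))
E
```

```text
----
BR (array([ 0.5286, -0.259 ,  0.013 ]), (np.float64(404.3386688278797), np.float64(206.60713200283664)))
TR (array([ 0.7165, -0.2605,  0.013 ]), (np.float64(403.42533246130364), np.float64(153.48016132548506)))
BL (array([0.5336, 0.3346, 0.013 ]), (np.float64(229.95883566851307), np.float64(202.88899750190072)))
mark (array([ 0.712 , -0.0327,  0.013 ]), (np.float64(338.0033613445378), np.float64(153.91428571428568)))
ball (array([ 0.5482, -0.2258,  0.013 ]), (np.float64(394.4395921835175), np.float64(200.80628717077317)))
right edge y [[ 0.7115 -0.2748]
 [ 0.683  -0.2983]
 [ 0.6541 -0.2802]
 [ 0.6256 -0.2794]
 [ 0.5974 -0.2786]
 [ 0.5692 -0.271 ]
 [ 0.5416 -0.2839]] [ 0.0123  0.0129  0.015   0.0107  0.0143  0.0189  0.0312  0.0369  0.0318
  0.0397  0.0016 -0.0007 -0.0002  0.0034  0.0034  0.0016  0.0041  0.002
 -0.0011  0.0025]
screwTR [ 0.7205 -0.2535  0.013 ]
screwBL [0.5369 0.3405 0.013 ]
mark [ 0.7186 -0.0276  0.013 ]
ptr tip [ 0.713  -0.1339  0.016 ]
ball [ 0.5416 -0.2025  0.089 ]
```

The bench origin is about (0.628, 0.038) with yaw −0.5°, and the carriage has to move about 106 mm. I'll move above the ball, raised to clear the tube, and look from close by.

arm_command:
  targets: "0 0 -0.05 0 0 0; 0.04 -0.016 0 0 0 0; 0.04 -0.016 0 0 0 0; 0.04 -0.016 0 0 0 0; 0.04 -0.016 0 0 0 0; 0.04 -0.016 0 0 0 0; 0.04 -0.016 0 0 0 0; 0.04 -0.016 0 0 0 0; 0.04 -0.016 0 0 0 0; 0.04 -0.016 0 0 0 0; 0.04 -0.016 0 0 0 0; 0 0 0 0 0 -9.3; 0 0 0 0 0 -9.3; 0 0 0 0 0 -9.3; 0 0 0 0 0 -9.3; 0 0 0 0 0 -9.3; 0 0 0 0 0 -9.3; 0 0 0 0 0 -9.3; 0 0 0 0 0 0"
  claw: 0.1

```text
t: 2.72
position: [0.5369, -0.2095, 0.2554]
tool_rot: [2.227, 2.216, -0.0]
wrist_force: [0.0, 0.2, -0.4]
grip_width: 0.454
gripper_force: 0.0
```

```bash
cat >> h.py <<'E'
def pose():
    s=r.read_state(); R=cv2.Rodrigues(np.array(s["tool_rot"],float))[0]; return np.array(s["position"]),R,s
def delta(target,yaw=None):
    "tool-frame shift to a world point; turn (deg about tool z) so tool y has world heading yaw"
    p,R,s=pose(); q=R.T@(np.array(target)-p); y=np.degrees(np.arctan2(R[1,1],R[0,1])); print("pos",p.round(4),"yaw",round(y,2),"tilt",R[:,2].round(3),"shift",q.round(4),"turn",None if yaw is None else round(y-yaw,2))
E
python3 - <<'E'
from h import *
delta([.538,-.209,.25],0)
d=get("wrist"); save(d,"w1.png"); print(d["f"],-d["R"].T@d["t"],r.read_state()["joints"],r.read_state()["grip_width"])
for p in [(.538,-.209,.087),(.540,-.137,.075)]: print(proj(d,p))
E
```

```text
pos [ 0.5369 -0.2095  0.2554] yaw -0.27 tilt [-0. -0. -1.] shift [0.0005 0.0011 0.0054] turn -0.27
294.33689576734 [ 0.53622362 -0.14121023  0.4344245 ] [-4.92690984e-01  2.54868450e-01  1.41165436e+00 -2.84788788e-05
  1.47504790e+00 -4.87146750e-01] 0.4490427700262299
[318.34535568 185.43790965]
[319.74578164 123.64077967]
```

View pics/w1.png

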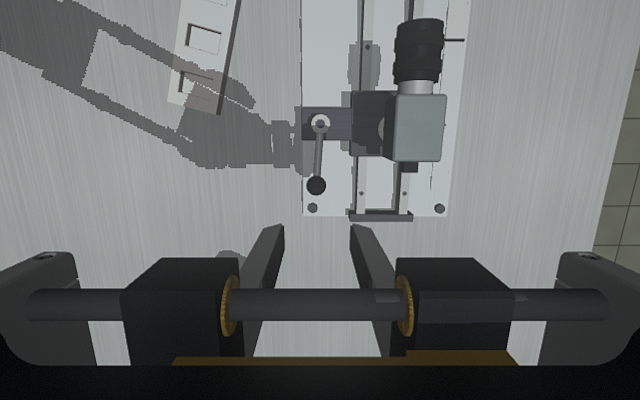

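The wrist view shows the ball at (316,186), the hub at (320,123) and the lever lying along the rails. The ball sits within 3 mm of my estimate, so I'll descend around it.

arm_command:
  targets: "0.0005 -0.0015 0.04 0 0 0; 0 0 0.04 0 0 0; 0 0 0.04 0 0 0; 0 0 0.035 0 0 0; 0 0 0.022 0 0 0; 0 0 0 0 0 0"
  claw: 0.1

```text
t: 3.52
position: [0.5342, -0.2084, 0.0768]
tool_rot: [-2.224, -2.214, 0.002]
wrist_force: [-0.6, 0.5, 0.2]
grip_width: 0.453
gripper_force: 0.0
```

arm_command:
  targets: "0 0 0 0 0 0; 0 0 0 0 0 0; 0.0006 -0.0094 0 0 0 7.5; 0.0006 -0.0094 0 0 0 7.5; 0.0006 -0.0094 0 0 0 7.5; 0.0006 -0.0094 0 0 0 7.5; 0 0 0 0 0 0"
  claw: 0.25

```text
t: 4.4
position: [0.4998, -0.1996, 0.0797]
tool_rot: [2.72, 1.568, 0.002]
wrist_force: [0.3, 0.2, 0.2]
grip_width: 0.372
gripper_force: 0.0
```

Run:
```python
from h import *
d=get("top"); save(d,"t2.png",(330,140,430,240),5); delta([0,0,0])
```

```text
pos [ 0.4999 -0.1996  0.0794] yaw -30.04 tilt [ 0.001 -0.001 -1.   ] shift [-0.0774 -0.5328  0.0785] turn None
```

View pics/t2.png

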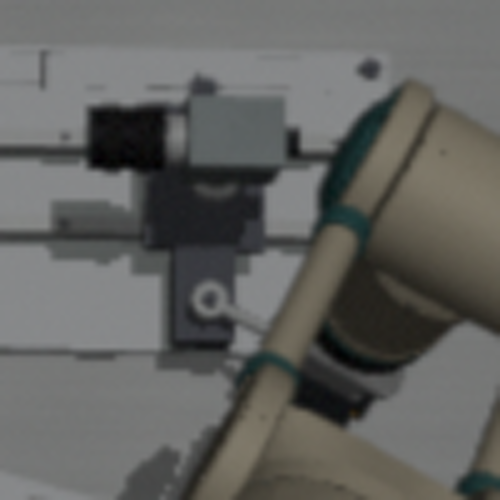

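The lever follows; it stands at about 30° at crop (245,318). I'll finish opening it and start the slide.

arm_command:
  targets: "0.0006 -0.0094 0.001 0 0 7.5; 0.0006 -0.0094 0.001 0 0 7.5; 0.0006 -0.0094 0 0 0 7.5; 0.0006 -0.0094 0 0 0 7.5; 0.0006 -0.0094 0 0 0 7.5; 0.0006 -0.0094 0 0 0 7.5; 0.0006 -0.0094 0 0 0 7.5; 0.0006 -0.0094 0 0 0 7.5; 0 -0.01 0 0 0 0; 0 -0.01 0 0 0 0; 0 -0.01 0 0 0 0; 0 -0.01 0 0 0 0; 0 -0.01 0 0 0 0; 0 0 0 0 0 0; 0 0 0 0 0 0"

```text
t: 6.32
position: [0.4629, -0.0857, 0.0759]
tool_rot: [-3.139, 0.004, 0.003]
wrist_force: [0.0, -0.7, 0.4]
grip_width: 0.375
gripper_force: 0.0
```

Run:
```python
from h import *
d=get("top"); e=get("scene"); delta([0,0,0])
a=cv2.resize(d["pixels"][135:235,315:425],None,fx=3.6,fy=3.6,interpolation=2); b=cv2.resize(e["pixels"][160:260,170:280],None,fx=3.6,fy=3.6,interpolation=2)
cv2.imwrite("pics/c3.png",np.hstack([a,b])[:,:,::-1])
```

```text
pos [ 0.4631 -0.0863  0.076 ] yaw -90.18 tilt [-0.001  0.001 -1.   ] shift [-0.4633 -0.0848  0.0767] turn None
```

View pics/c3.png

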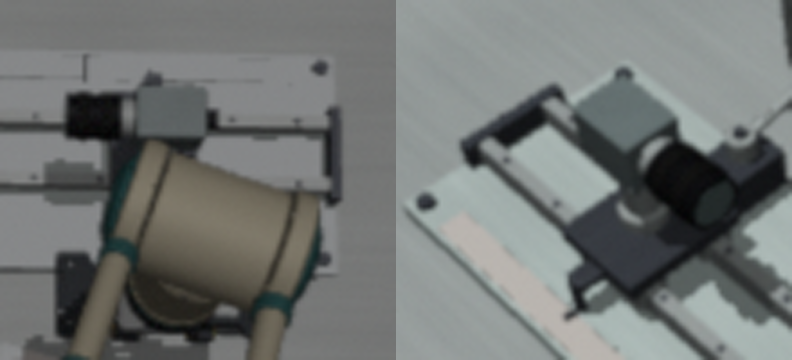

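arm_command:
  targets: "0 -0.01 0 0 0 0; 0 -0.01 0 0 0 0; 0 -0.01 0 0 0 0; 0 -0.01 0 0 0 0; 0 -0.008 0 0 0 0; 0 0 0 0 0 0; 0 0 0 0 0 0"

```text
t: 7.3
position: [0.4638, -0.0381, 0.0767]
tool_rot: [-3.14, 0.005, -0.0]
wrist_force: [0.2, 0.2, -0.1]
grip_width: 0.374
gripper_force: 0.0
```

Run:
```python
from h import *
d=get("top"); e=get("scene"); delta([0,0,0])
a=cv2.resize(d["pixels"][140:170,320:370],None,fx=8,fy=8,interpolation=2); b=cv2.resize(e["pixels"][230:280,200:250],None,fx=8,fy=8,interpolation=2)
b=np.clip(b.astype(float)*1.2,0,255).astype(np.uint8)
a=np.vstack([a,np.zeros((160,400,3),np.uint8)])
cv2.imwrite("pics/c4.png",np.hstack([a,b])[:,:,::-1])
```

```text
pos [ 0.4639 -0.0386  0.0766] yaw -90.18 tilt [ 0.     0.001 -1.   ] shift [-0.464  -0.037   0.0766] turn None
```

View pics/c4.png

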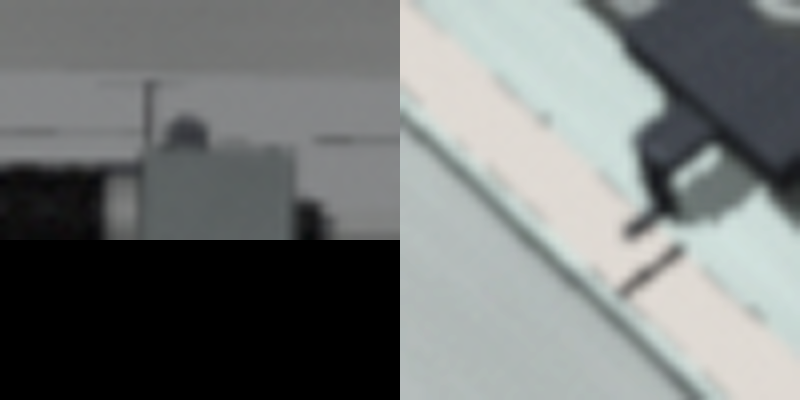

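Run:
```python
from h import *
e=get("scene")
f=lambda a,b:(200+(a-400)/8-.5,230+b/8-.5)
M1=plane(e,*f(680,248),.0125);M2=plane(e,*f(622,293),.0125);print(M1,M2)
for z in(.013,.016,.02):
  P=plane(e,*f(630,235),z);Q=plane(e,*f(658,214),z)
  print(z,P,Q)
```

```text
[ 0.70705166 -0.02945181  0.0125    ] [ 0.73021636 -0.02911656  0.0125    ]
0.013 [ 0.71497925 -0.04430634  0.013     ] [ 0.70382291 -0.04432007  0.013     ]
0.016 [ 0.71600932 -0.04228071  0.016     ] [ 0.70488671 -0.0422944   0.016     ]
0.02 [ 0.71738274 -0.03957987  0.02      ] [ 0.70630511 -0.0395935   0.02      ]
```

About 13 mm remains: in the scene crop the pointer tip is at (630,235) and the mark centre at (651,270). I'll push 11 mm, then measure.

arm_command:
  targets: "0 -0.004 0 0 0 0; 0 -0.004 0 0 0 0; 0 -0.003 0 0 0 0; 0 0 0 0 0 0; 0 0 0 0 0 0"

```text
t: 8.07
position: [0.464, -0.0278, 0.0765]
tool_rot: [-3.141, 0.004, -0.001]
wrist_force: [-0.0, -3.0, -0.1]
grip_width: 0.373
gripper_force: 1.3
```

Run:
```python
from h import *
e=get("scene"); d=get("top"); delta([0,0,0])
b=cv2.resize(e["pixels"][250:275,215:245],None,fx=14,fy=14,interpolation=2); a=cv2.resize(d["pixels"][145:170,325:352],None,fx=14,fy=14,interpolation=2)
cv2.imwrite("pics/c5.png",np.hstack([b,a])[:,:,::-1])
```

```text
pos [ 0.464  -0.0278  0.0765] yaw -90.17 tilt [ 0.  0. -1.] shift [-0.4641 -0.0264  0.0764] turn None
```

View pics/c5.png

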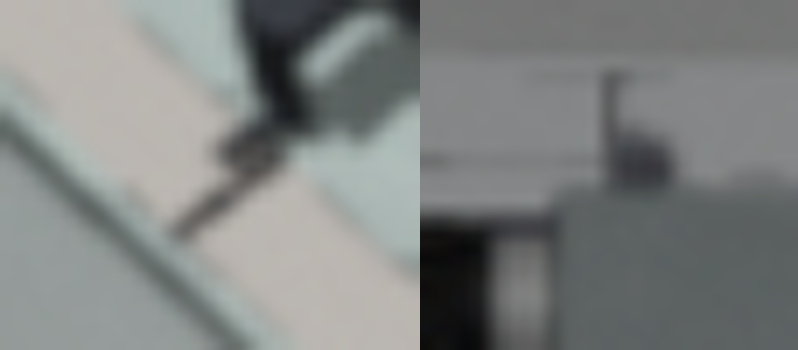

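Run:
```python
from h import *
e=get("scene")
f=lambda a,b:(215+a/14-.5,250+b/14-.5)
for p in [(178,232),(230,192),(255,180)]: print("mark",plane(e,*f(*p),.0125))
for z in(.013,.016,.018):
  for p in [(225,150),(262,125)]: print(z,plane(e,*f(*p),z))
d=get("top"); g=lambda a,b:(325+(a-420)/14-.5,145+b/14-.5)
print("top mark",plane(d,*g(610,100),.0125)); 
for z in(.03,.05): print("top foot",z,plane(d,*g(643,158),z))
```

```text
mark [ 0.73017806 -0.02930693  0.0125    ]
mark [ 0.71840954 -0.02942035  0.0125    ]
mark [ 0.71369501 -0.02824744  0.0125    ]
0.013 [ 0.71350034 -0.03688915  0.013     ]
0.013 [ 0.70547914 -0.03640255  0.013     ]
0.016 [ 0.71453488 -0.03488595  0.016     ]
0.016 [ 0.70653794 -0.03440082  0.016     ]
0.018 [ 0.71522457 -0.03355048  0.018     ]
0.018 [ 0.7072438  -0.03306633  0.018     ]
top mark [ 0.72042791 -0.03295813  0.0125    ]
top foot 0.03 [ 0.69995644 -0.04029734  0.03      ]
top foot 0.05 [ 0.69361141 -0.03922739  0.05      ]
```

Run:
```python
from h import *
np.set_printoptions(precision=4,suppress=True,linewidth=150)
d=get("top"); W=cloud(d); print((W[152:160,336:345,2]*1000).round(0)); print(d["pixels"][152:160,336:345].mean(2).round(0))
e=get("scene"); W=cloud(e); print((W[257:264,228:238,2]*1000).round(0)); print(e["pixels"][257:264,228:238].mean(2).round(0))
```

```text
[[ 14.  15.  11.  15.  14.  14.  15.  17.  11.]
 [ 11.  16.  11.  12.  17.  15.  14.  12.  13.]
 [ 13.  14.  13.  11.  20.  13.  16.  13.  14.]
 [ 14.  11.  47.  45.  47.  43.  43.  12.  11.]
 [ 18.  14.  49.  46.  47.  45.  46.  14.  16.]
 [ 16.  14.  51.  46.  48.  45.  45.  14.  13.]
 [161. 161. 162. 166. 163. 164. 163. 167. 161.]
 [167. 164. 163. 164. 163. 167. 165. 166. 162.]]
[[134. 130.  95. 121. 133. 135. 134. 134. 133.]
 [134. 131.  93. 117. 122. 129. 133. 134. 134.]
 [134. 131.  90.  95.  96. 113. 120. 131. 134.]
 [132. 128.  88.  73.  72.  78.  94. 124. 133.]
 [121. 117.  85.  64.  61.  60.  71. 112. 130.]
 [128. 125.  89.  64.  62.  61.  68. 107. 127.]
 [108. 105.  87.  75.  75.  74.  83.  99. 106.]
 [ 96.  96.  92.  92.  91.  92.  92.  95.  97.]]
[[12. 14.  9. 13. 15. 11. 15. 22. 24. 22.]
 [13. 13. 12. 13. 13. 21. 16. 10. 19. 18.]
 [10. 10. 12. 20. 16. 18. 11. 11. 12.  9.]
 [13. 12. 17. 15. 18. 11. 15. 14. 11. 13.]
 [14. 10. 13. 12. 13. 13. 12. 12. 13. 11.]
 [12. 11. 12.  9. 10. 15. 12. 14. 14. 11.]
 [13. 13. 16. 12. 15. 11. 11. 13.  8. 12.]]
[[180. 177. 164. 156. 154. 105.  53.  29.  44.  78.]
 [181. 182. 174. 159. 132.  91.  53.  36.  45.  73.]
 [182. 180. 166. 130.  84.  60.  60.  69.  78.  95.]
 [180. 169. 135.  88.  69.  73.  76. 107. 141. 149.]
 [181. 171. 139.  93.  83.  80.  82. 130. 171. 176.]
 [181. 178. 163. 127.  91.  91. 125. 160. 178. 178.]
 [178. 162. 132. 109. 112. 145. 168. 178. 180. 172.]]
```

The foot top is at z≈46 mm. Both views agree on a remaining gap of about 5 mm, so I'll push 4 mm.

arm_command:
  targets: "0 -0.002 0 0 0 0; 0 -0.002 0 0 0 0; 0 0 0 0 0 0; 0 0 0 0 0 0"

```text
t: 8.88
position: [0.464, -0.0239, 0.0765]
tool_rot: [-3.142, 0.004, -0.001]
wrist_force: [1.0, -2.6, 1.8]
grip_width: 0.376
gripper_force: 1.6
```

```bash
cat > gap.py <<'E'
from h import *
np.set_printoptions(precision=4,suppress=True,linewidth=150)
d=get("top"); g=d["pixels"].mean(2); delta([0,0,0]); 
print(g[149:158,334:344].round(0))
foot=np.clip(125-g[155:157,335:346],0,None); u=(foot.sum(0)*np.arange(335,346)).sum()/foot.sum()
mk=np.clip(125-g[150:153,335:342],0,None); m=(mk.sum(0)*np.arange(335,342)).sum()/mk.sum()
print("foot u",u,plane(d,u,155.5,.046)[1],"mark u",m,plane(d,m,151,.0125)[1])
zz=np.abs(cloud(d)[155:157,334:346,2]-.046)<.012; print("depth cols",[np.nonzero(q)[0]+334 for q in zz])
e=get("scene"); print(e["pixels"][257:268,225:238].mean(2).round(0))
E
python3 gap.py
```

```text
pos [ 0.464  -0.0239  0.0765] yaw -90.16 tilt [ 0.  0. -1.] shift [-0.4641 -0.0226  0.0764] turn None
[[130. 129. 130. 130. 127. 125. 125. 126. 126. 127.]
 [127. 127. 127. 124.  98. 106. 121. 125. 126. 130.]
 [133. 132. 133. 128.  94. 116. 131. 133. 132. 134.]
 [134. 134. 135. 130.  94. 120. 133. 134. 134. 134.]
 [134. 135. 134. 130.  93. 111. 129. 134. 135. 134.]
 [135. 134. 133. 128.  92.  97. 114. 128. 133. 135.]
 [132. 131. 122. 103.  78.  73.  78.  95. 124. 134.]
 [126. 121. 106.  81.  65.  62.  61.  72. 111. 131.]
 [129. 126. 115.  82.  64.  62.  61.  68. 107. 128.]]
foot u 339.0012755102041 -0.03459687517406181 mark u 338.31496062992125 -0.033796639241999035
depth cols [array([337, 338, 339, 340, 341]), array([337, 338, 339, 340, 341])]
[[182. 182. 182. 181. 177. 163. 160. 174. 147.  75.  32.  28.  58.]
 [183. 182. 182. 181. 180. 178. 176. 176. 151.  92.  42.  26.  45.]
 [182. 181. 182. 182. 182. 181. 179. 165. 128.  79.  45.  35.  44.]
 [182. 182. 182. 182. 181. 179. 166. 129.  78.  49.  59.  75.  77.]
 [182. 181. 182. 181. 181. 169. 134.  78.  41.  61. 111. 143. 146.]
 [182. 182. 182. 181. 179. 166. 124.  57.  74. 124. 160. 175. 176.]
 [178. 181. 181. 178. 163. 131. 102. 103. 145. 168. 180. 180. 173.]
 [163. 178. 178. 161. 121.  87. 113. 155. 177. 180. 182. 181. 175.]
 [160. 169. 156. 116. 101. 126. 161. 178. 182. 182. 182. 181. 181.]
 [160. 156. 124. 109. 146. 167. 179. 182. 181. 182. 182. 182. 182.]
 [136. 152. 142. 143. 168. 179. 181. 182. 182. 180. 181. 182. 182.]]
```

arm_command:
  targets: "0 -0.001 0 0 0 0; 0 0 0 0 0 0; 0 0 0 0 0 0"

```text
t: 9.35
position: [0.464, -0.023, 0.0765]
tool_rot: [3.141, -0.004, 0.001]
wrist_force: [0.7, -3.8, 1.0]
grip_width: 0.375
gripper_force: 1.9
```

```bash
python3 gap.py
```

```text
pos [ 0.464  -0.023   0.0765] yaw -90.16 tilt [ 0. -0. -1.] shift [-0.4641 -0.0217  0.0764] turn None
[[130. 130. 130. 129. 127. 125. 126. 126. 127. 127.]
 [127. 127. 127. 123.  98. 106. 121. 125. 126. 132.]
 [132. 132. 132. 128.  95. 117. 131. 132. 132. 133.]
 [134. 134. 134. 131.  97. 120. 133. 134. 134. 134.]
 [135. 135. 135. 130.  95. 119. 132. 134. 133. 134.]
 [133. 135. 133. 128.  93. 100. 115. 127. 133. 135.]
 [133. 132. 121.  98.  75.  73.  77.  95. 125. 134.]
 [126. 121.  99.  75.  64.  61.  61.  74. 122. 133.]
 [129. 126. 103.  74.  63.  61.  60.  71. 120. 131.]]
foot u 338.8364661654135 -0.03403790293581902 mark u 338.31081081081084 -0.03378216285560221
depth cols [array([337, 338, 339, 340, 341]), array([337, 338, 339, 340, 341])]
[[181. 182. 181. 182. 177. 164. 160. 173. 151.  89.  33.  26.  49.]
 [180. 182. 181. 182. 181. 178. 175. 178. 163. 117.  50.  28.  39.]
 [181. 182. 182. 182. 182. 181. 180. 170. 149. 107.  52.  35.  39.]
 [182. 181. 182. 182. 182. 180. 167. 136.  99.  64.  59.  74.  76.]
 [182. 182. 181. 181. 182. 174. 142.  85.  53.  64. 111. 143. 146.]
 [181. 183. 182. 182. 179. 170. 132.  63.  77. 123. 160. 175. 175.]
 [177. 182. 182. 179. 163. 132. 104. 102. 145. 167. 178. 181. 173.]
 [164. 179. 177. 161. 121.  88. 113. 156. 176. 180. 181. 181. 175.]
 [161. 168. 157. 116. 100. 127. 160. 178. 181. 183. 182. 181. 180.]
 [160. 155. 124. 109. 146. 168. 179. 181. 181. 181. 181. 182. 181.]
 [135. 153. 140. 143. 167. 179. 182. 181. 181. 181. 181. 182. 182.]]
```

The pointer is on the mark to within about 1 mm. I'll swing the lever back with the ball loosely caged between the pads.

arm_command:
  targets: "0.004 0.009 0 0 0 0; 0.0006 0.0094 0 0 0 -7.5; 0.0006 0.0094 0 0 0 -7.5; 0.0006 0.0094 0 0 0 -7.5; 0.0006 0.0094 0 0 0 -7.5; 0.0006 0.0094 0 0 0 -7.5; 0.0006 0.0094 0 0 0 -7.5; 0.0006 0.0094 0 0 0 -7.5; 0.0006 0.0094 0 0 0 -7.5; 0.0006 0.0094 0 0 0 -7.5; 0.0006 0.0094 0 0 0 -7.5; 0.0006 0.0094 0 0 0 -7.5; 0 0 0 0 0 0; 0 0 0 0 0 0"

```text
t: 11.2
position: [0.5296, -0.1032, 0.076]
tool_rot: [-2.366, -2.064, -0.0]
wrist_force: [-1.0, 0.7, -0.7]
grip_width: 0.381
gripper_force: 0.3
```

```bash
python3 gap.py|grep -v '\[\['
python3 - <<'E'
from h import *
d=get("wrist"); delta([0,0,0]); s=r.read_state(); print(s["wrist_force"],s["gripper_force"],s["joints"])
E
```

```text
pos [ 0.5296 -0.1032  0.0761] yaw -7.77 tilt [-0.001  0.001 -1.   ] shift [ 0.0306 -0.5386  0.0766] turn None
 [128. 128. 127. 126.  98. 106. 123. 127. 127. 133.]
 [134. 134. 133. 130.  95. 118. 132. 134. 134. 135.]
 [136. 135. 137. 131.  96. 123. 134. 135. 136. 136.]
 [137. 137. 135. 132.  96. 121. 133. 135. 136. 135.]
 [136. 135. 135. 129.  95. 103. 116. 129. 134. 136.]
 [134. 133. 123.  98.  74.  78.  80.  97. 127. 134.]
 [127. 122. 101.  74.  64.  63.  62.  76. 123. 135.]
 [131. 127. 104.  75.  64.  62.  61.  73. 120. 133.]]
foot u 338.81958762886586 -0.033980657114468495 mark u 338.2758620689655 -0.03366024630275898
depth cols [array([337, 338, 339, 340, 341]), array([337, 338, 339, 340, 341])]
 [182. 181. 183. 182. 181. 177. 176. 178. 163. 118.  52.  28.  40.]
 [182. 182. 181. 182. 182. 182. 180. 171. 148. 107.  51.  34.  38.]
 [182. 182. 183. 181. 183. 180. 169. 137. 100.  65.  60.  74.  75.]
 [182. 183. 182. 182. 182. 174. 144.  85.  54.  64. 110. 143. 145.]
 [181. 182. 183. 182. 180. 171. 132.  62.  79. 124. 159. 176. 175.]
 [179. 182. 183. 180. 163. 133. 105. 103. 145. 167. 179. 181. 174.]
 [164. 179. 179. 162. 121.  88. 114. 155. 177. 182. 182. 181. 175.]
 [159. 170. 157. 115. 101. 127. 161. 179. 182. 182. 182. 182. 180.]
 [160. 156. 124. 108. 147. 168. 180. 181. 182. 181. 182. 182. 182.]
 [135. 153. 142. 143. 168. 180. 182. 183. 182. 182. 182. 181. 182.]]
pos [ 0.5296 -0.1032  0.0763] yaw -7.73 tilt [-0.001  0.001 -1.   ] shift [ 0.031  -0.5386  0.0767] turn None
[-0.36182554  0.03736286 -0.26179781] 0.464111203327775 [-3.21878567e-01  3.29087228e-01  1.77509763e+00  5.85284630e-04
  1.03825249e+00 -1.87308592e-01]
```

arm_command:
  targets: "0.0006 0.0094 0 0 0 -7.5; 0 0.003 0 0 0 0; 0 0.002 0 0 0 0; 0 0 0 0 0 0"

```text
t: 11.85
position: [0.5437, -0.1049, 0.0763]
tool_rot: [-2.226, -2.217, 0.003]
wrist_force: [-3.4, -3.9, 0.9]
grip_width: 0.377
gripper_force: 2.0
```

arm_command:
  targets: "0 0.001 0 0 0 0; 0 0.001 0 0 0 0; 0 0 0 0 0 0"

```text
t: 12.22
position: [0.5457, -0.1049, 0.0764]
tool_rot: [-2.225, -2.217, 0.003]
wrist_force: [-3.9, -3.9, 0.4]
grip_width: 0.378
gripper_force: 2.0
```

arm_command:
  targets: "0 0.001 0 0 0 0; 0 0.001 0 0 0 0; 0 0 0 0 0 0"

```text
t: 12.6
position: [0.5477, -0.1049, 0.0764]
tool_rot: [-2.225, -2.217, 0.003]
wrist_force: [-4.2, -2.8, -0.1]
grip_width: 0.376
gripper_force: 2.0
```

arm_command:
  targets: "0 0.001 0 0 0 0; 0 0.001 0 0 0 0; 0 0 0 0 0 0"

```text
t: 12.98
position: [0.5478, -0.1048, 0.0762]
tool_rot: [-2.223, -2.216, 0.007]
wrist_force: [-6.9, -3.3, 3.0]
grip_width: 0.379
gripper_force: 3.5
```

arm_command:
  targets: "0 0.001 0 0 0 0; 0 0.001 0 0 0 0; 0 0 0 0 0 0"

```text
t: 13.35
position: [0.5479, -0.1048, 0.0761]
tool_rot: [-2.221, -2.214, 0.011]
wrist_force: [-9.6, -3.4, 5.3]
grip_width: 0.377
gripper_force: 5.1
```

arm_command:
  targets: "0 0.001 0 0 0 0; 0 0.001 0 0 0 0; 0 0 0 0 0 0"

```text
t: 13.72
position: [0.548, -0.1048, 0.0759]
tool_rot: [-2.218, -2.213, 0.015]
wrist_force: [-12.7, -5.1, 6.2]
grip_width: 0.377
gripper_force: 6.6
```

The stop is reached: tool x no longer advances while the force rises to 13 N. I'll release, rise and travel above the tall cell.

arm_command:
  targets: "0 -0.006 0 0 0 0; 0 -0.005 0 0 0 0; 0 0 0 0 0 0; 0 0 -0.04 0 0 0; 0 0 -0.05 0 0 0; 0 0 -0.05 0 0 0; 0 0 -0.03 0 0 0; 0 0 0 0 0 0"

```text
t: 14.72
position: [0.5459, -0.1045, 0.2492]
tool_rot: [2.22, 2.214, 0.006]
wrist_force: [0.1, -0.6, -0.3]
grip_width: 0.372
gripper_force: 0.0
```

arm_command:
  targets: "0.035 -0.0106 0 0 0 0; 0.035 -0.0106 0 0 0 0; 0.035 -0.0106 0 0 0 0; 0.035 -0.0106 0 0 0 0; 0.035 -0.0106 0 0 0 0; 0.035 -0.0106 0 0 0 0; 0.035 -0.0106 0 0 0 0; 0.035 -0.0106 0 0 0 0; 0.035 -0.0106 0 0 0 0; 0.035 -0.0106 0 0 0 0; 0 0 0 0 0 6.4; 0 0 0 0 0 0; 0 0 0 0 0 0"
  claw: -1

```text
t: 16.35
position: [0.4383, 0.2458, 0.2454]
tool_rot: [-2.343, -2.092, 0.002]
wrist_force: [0.2, 0.2, 0.2]
grip_width: 1.001
gripper_force: 0.0
```

```bash
python3 gap.py|grep u
python3 - <<'E'
from h import *
delta([.4362,.2497,.25],-6.4)
d=get("wrist"); save(d,"w6.png")
for x in(-.02,.02):
  for y in (-.012,.012):
    c=np.cos(np.radians(-6.4));s=np.sin(np.radians(-6.4)); print(proj(d,(.4362+x*c-y*s,.2497+x*s+y*c,.088)).round(1))
t=get("top"); g=t["pixels"].mean(2); q=g[192:210,362:400]; v,u=np.nonzero(q<42); print("dark ball px",[(a+362,b+192) for a,b in zip(u,v)][:60:4])
E
```

```text
pos [0.4384 0.2456 0.2457] yaw -6.53 tilt [-0.001 -0.    -1.   ] shift [-0.2938 -0.4074  0.2462] turn None
foot u 338.8058608058608 -0.03393410074170358 mark u 338.30874316939895 -0.03377495001653098
pos [0.4385 0.2456 0.2459] yaw -6.56 tilt [-0.001 -0.    -1.   ] shift [ 0.0038 -0.0028 -0.0041] turn -0.16
[298.1 194.4]
[297.7 174.1]
[332.2 194.3]
[332.4 174. ]
dark ball px [(np.int64(362), np.int64(198)), (np.int64(364), np.int64(199)), (np.int64(362), np.int64(201)), (np.int64(363), np.int64(202))]
```

View pics/w6.png

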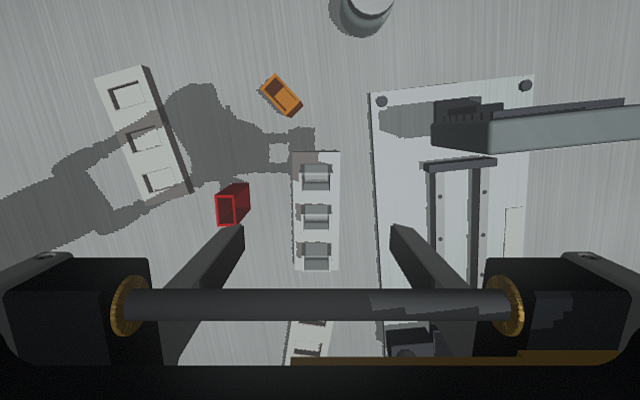

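The wrist view shows the tall cell at about (317,176) in the far pocket, the short cells at (317,216) and (317,256), and the red and orange look-alikes well clear. I've used all 10 views, so from here I'll measure numerically.

Run:
```python
from h import *
np.set_printoptions(linewidth=250,suppress=True)
d=get("wrist"); W=cloud(d)[...,2]*1000; g=d["pixels"].mean(2)
print("gray cols 290..342"); 
for v in range(148,198,2): print(v,g[v,290:343:2].astype(int))
print("z")
for v in range(148,198,2): print(v,np.nan_to_num(W[v,290:343:2],nan=-99).astype(int))
```

```text
gray cols 290..342
148 [ 94  94  95  96  96  99  93  95  93  96  94  95  87 159 152 153 155 154 153 152 149 151 157 154 151 154 152]
150 [ 93  94  96  96  99 102  94  94  97  99  97  98  92 121 114 118  90  84 112 111 108 111  85 132 138 155 153]
152 [ 91 105 105 106 104 106 106 105 106 105 106 105 107 104  98 165 163 163 162 163 165 163 164 161 159 155 153]
154 [ 91 113 115 113 115 115 114 115 116 115 115 113 114 111 168 179 178 178 178 178 178 178 177 178 178 156 154]
156 [ 94 110 114 114 115 114 114 115 113 114 114 115 115 112 168 177 177 177 177 176 176 177 177 177 177 157 154]
158 [ 94 112 113 114 115 114 114 113 114 112 114 115 112 113 171 178 176 176 177 176 177 177 179 178 178 155 154]
160 [ 95 113 114 114 113 113 113 115 114 114 112 114 115 114 177 184 178 178 178 177 177 177 175 177 178 153 154]
162 [ 97 112 113 115 113 115 117 115 116 115 115 115 116 116 113 106 151 176 185 181 181 178 177 177 178 154 154]
164 [ 97 112 113 115 116  93  91  97 104 102 103 102 103 102 102 102  99  98  95 110 124 171 178 177 179 153 151]
166 [ 97 112 114 114 117  84  79 103 118 120 119 118 11
[... 3326 characters left out ...]
  0]
182 [ 1 21 19 19 18 87 66 36 37 37 35 36 35 36 36 36 37 36 38 46 88 87 20 20 20 -1 -1]
184 [-1 19 20 19 19 87 67 50 52 51 50 51 50 51 49 51 52 50 50 51 87 87 19 19 20  0  0]
186 [ 1 21 20 20 19 88 66 64 64 64 64 64 66 64 65 64 64 65 64 66 86 88 20 19 18 -1  0]
188 [ 0 -1 19 18 20 87 76 77 76 77 76 76 77 77 76 77 77 77 76 77 87 87 20 17 20  0  1]
190 [ 0 -1 19 19 19 87 89 87 87 88 87 88 86 87 86 88 88 87 87 88 87 87 19 19 19  0  0]
192 [ 0 -1 19 18 18 87 86 88 88 87 87 87 87 87 88 86 89 88 88 87 86 87 19 19 18  0 -1]
194 [ 0  0 19 18 19 20 19 19 19 19 18 19 19 20 18 18 20 20 18 19 18 20 18 19 19  1  0]
196 [-1  0 19 19 18 20 19 19 19 20 18 20 20 19 19 21 21 19 21 20 19 19 18 19 18  2 -1]
```

```bash
cat > rim.py <<'E'
from h import *
d=get("wrist"); W=cloud(d); z=W[...,2]; s=np.zeros(z.shape,bool); s[140:210,280:350]=1
v,u=np.nonzero(s&(z>.082)&(z<.094)); P=np.array([plane(d,a,b,.0875)[:2] for a,b in zip(u,v)],np.float32)
rc=cv2.minAreaRect(P*1000); print(rc)
v,u=np.nonzero((z>.015)&(z<.025)&(np.arange(400)[:,None]<270)&(np.abs(np.arange(640)-317)<35)); P=np.array([plane(d,a,b,.0195)[:2] for a,b in zip(u,v)],np.float32)
print("rack",cv2.minAreaRect(P*1000))
delta([rc[0][0]/1000,rc[0][1]/1000,.045])
E
python3 rim.py
```

```text
((436.68560791015625, 252.2207489013672), (23.641756057739258, 39.73358154296875), 83.39195251464844)
rack ((437.835205078125, 285.32220458984375), (358.78753662109375, 83.65850830078125), 81.2578353881836)
pos [0.4386 0.2457 0.2464] yaw -6.58 tilt [ 0.  0. -1.] shift [ 0.0062 -0.0027  0.2014] turn None
```

arm_command:
  targets: "0.006 -0.0027 0.03 0 0 0; 0 0 0.04 0 0 0; 0 0 0.04 0 0 0; 0 0 0.04 0 0 0; 0 0 0.03 0 0 0; 0 0 0.02 0 0 0; 0 0 0 0 0 0; 0 0 0 0 0 0"

```text
t: 17.65
position: [0.4373, 0.2525, 0.0472]
tool_rot: [2.345, 2.09, 0.002]
wrist_force: [0.3, 0.1, 0.4]
grip_width: 0.998
gripper_force: 0.0
```

```bash
python3 - <<'E'
from h import *
delta([.4367,.2522,.045],-6.6)
E
sed 's/140:210,280:350/100:400,250:390/' rim.py > rim2.py; python3 rim2.py | head -1
```

```text
pos [0.4373 0.2525 0.0472] yaw -6.57 tilt [ 0.001  0.001 -1.   ] shift [-0.0004 -0.0006  0.0022] turn 0.03
((436.9483337402344, 253.19444274902344), (26.174497604370117, 40.07819747924805), 83.3653564453125)
```

arm_command:
  targets: "0 -0.0005 0 0 0 0; 0 0 0 0 0 0; 0 0 0 0 0 0; 0 0 0 0 0 0; 0 0 0 0 0 0; 0 0 0 0 0 0; 0 0 0 0 0 0; 0 0 0 0 0 0"
  claw: 1
  newtons: 15

```text
t: 18.7
position: [0.4364, 0.2524, 0.0465]
tool_rot: [2.344, 2.09, 0.001]
wrist_force: [0.7, 0.1, -0.6]
grip_width: 0.424
gripper_force: 15.0
```

arm_command:
  targets: "0 0 -0.01 0 0 0; 0 0 -0.02 0 0 0; 0 0 -0.04 0 0 0; 0 0 -0.05 0 0 0; 0 0 -0.05 0 0 0; 0 0 -0.05 0 0 0; 0 0 -0.02 0 0 0; 0 0 0 0 0 -6; 0 0 0 0 0 0; 0 0 0 0 0 0"

```text
t: 19.95
position: [0.4353, 0.2522, 0.2862]
tool_rot: [-2.233, -2.209, 0.002]
wrist_force: [0.1, -0.9, -0.6]
grip_width: 0.425
gripper_force: 15.0
```

```bash
sed -i 's/.082)&(z<.094/Z-.006)\&(z<Z+.006/;s/.0875)/Z)/;s/^d=get/Z=pose()[0][2]+.0408;d=get/' rim2.py; python3 rim2.py|grep -v rack
python3 - <<'E'
from h import *
delta([.628,.15,.2867],-.5)
# bench refinement from wrist: panel top
d=get("wrist"); W=cloud(d); z=W[...,2]
v,u=np.nonzero((z>.192)&(z<.208)&(W[...,0]>.52)&(W[...,0]<.75)&(W[...,1]>.2)&(W[...,1]<.35)); print(len(u))
if len(u)>20:
  P=np.array([plane(d,a,b,.2)[:2] for a,b in zip(u,v)],np.float32); print(cv2.minAreaRect(P*1000),P.min(0),P.max(0))
E
```

```text
((434.12353515625, 253.2465362548828), (27.006431579589844, 66.27657318115234), 88.09135437011719)
pos [0.4354 0.2522 0.2861] yaw -0.62 tilt [-0.001 -0.    -1.   ] shift [ 0.0012 -0.0009  0.2411] turn None
pos [0.4354 0.2522 0.2861] yaw -0.62 tilt [-0.001 -0.    -1.   ] shift [-0.1001  0.1937 -0.0009] turn -0.12
3920
((629.133544921875, 291.43133544921875), (24.961557388305664, 122.31132507324219), 89.35999298095703) [0.5679532  0.27829677] [0.6903063 0.3045553]
```

arm_command:
  targets: "-0.0143 0.032 0 0 0 0; -0.0143 0.032 0 0 0 0; -0.0143 0.032 0 0 0 0; -0.0143 0.032 0 0 0 0; -0.0143 0.032 0 0 0 0; -0.0143 0.032 0 0 0 0; 0 0 0 0 0 0; 0 0 0 0 0 0"

```text
t: 21.05
position: [0.6264, 0.1649, 0.2858]
tool_rot: [-2.232, -2.209, 0.002]
wrist_force: [-0.9, 1.1, -1.6]
grip_width: 0.427
gripper_force: 15.0
```

```bash
cat > lens.py <<'E'
from h import *
delta([.6285,.1665,.137],-.55)
for n in("top","scene","wrist"):
    d=get(n); W=cloud(d); X,Y,z=W[...,0],W[...,1],W[...,2]
    k=(abs(X-.628)<.012)&(abs(z-.158)<.007)&(Y>-.06)&(Y<.09)
    v,u=np.nonzero(k); 
    if len(u): P=np.array([plane(d,a,b,.158)[1] for a,b in zip(u,v)]); print(n,"lens n",len(u),"max y",np.sort(P)[-6:].round(4))
    k=(abs(z-.2)<.008)&(X>.55)&(X<.71)&(Y>.24)&(Y<.33); v,u=np.nonzero(k)
    if len(u)>20:
        P=np.array([plane(d,a,b,.2)[:2] for a,b in zip(u,v)],np.float32); print(n,"panel",cv2.minAreaRect(P*1000),P.min(0),P.max(0))
    k=(abs(X-.63)<.05)&(abs(z-.14)<.018)&(Y>-.06)&(Y<.09)
    if k.sum(): print(n,"lens pts x mid",np.nanpercentile(X[k],[2,50,98]).round(4),"y98",np.nanpercentile(Y[k],[50,90,98]).round(4))
E
python3 lens.py
```

```text
pos [0.6264 0.1649 0.2858] yaw -0.58 tilt [-0.002  0.    -1.   ] shift [0.0016 0.0024 0.1488] turn -0.03
top lens n 235 max y [0.0508 0.0509 0.0509 0.051  0.051  0.0511]
top panel ((629.5581665039062, 283.9552001953125), (118.0795669555664, 26.988290786743164), 3.0270071029663086) [0.57082313 0.27213284] [0.68823034 0.3003885 ]
top lens pts x mid [0.6053 0.6143 0.6476] y98 [0.0074 0.0446 0.0508]
scene lens n 376 max y [0.0588 0.0593 0.0598 0.0599 0.0604 0.0604]
scene panel ((637.177734375, 295.0874328613281), (28.883028030395508, 121.37737274169922), 89.6199722290039) [0.57642686 0.28038153] [0.69790053 0.30924556]
scene lens pts x mid [0.6133 0.6456 0.655 ] y98 [0.0209 0.0558 0.0571]
wrist lens n 723 max y [0.0536 0.0536 0.0536 0.0536 0.0536 0.0537]
wrist panel ((632.177001953125, 289.22113037109375), (26.008703231811523, 118.47282409667969), 89.4482650756836) [0.5728879 0.2757608] [0.6914123  0.30277607]
wrist lens pts x mid [0.6074 0.6288 0.6514] y98 [-0.0055  0.0031  0.0519]
```

arm_command:
  targets: "0.0006 0.0036 0.02 0 0 0; 0 0 0.03 0 0 0; 0 0 0.03 0 0 0; 0 0 0.03 0 0 0; 0 0 0.025 0 0 0; 0 0 0.0123 0 0 0; 0 0 0 0 0 0; 0 0 0 0 0 0; 0 0 0 0 0 0"

```text
t: 22.32
position: [0.6315, 0.1653, 0.1405]
tool_rot: [2.231, 2.21, 0.003]
wrist_force: [-0.8, 0.8, -0.9]
grip_width: 0.421
gripper_force: 15.0
```

```bash
sed -i 's/delta(.*/delta([.63,.1655,.1385],-.55)/' lens.py; python3 lens.py; python3 gap.py|grep u
python3 - <<'E'
from h import *
# held cell in scene/top vs gripper; lever ball
d=get("top"); W=cloud(d); g=d["pixels"].mean(2); X,Y,z=W[...,0],W[...,1],W[...,2]
k=(z>.078)&(z<.108)&(X>.48)&(X<.58)&(Y<.0)&(Y>-.16); v,u=np.nonzero(k); print("ball",len(u), X[k].mean(),Y[k].mean(),Y[k].min())
d=get("scene"); W=cloud(d); X,Y,z=W[...,0],W[...,1],W[...,2]
k=(z>.078)&(z<.108)&(X>.45)&(X<.58)&(Y<.0)&(Y>-.16); print("ball scene",k.sum(), X[k].mean(),Y[k].mean(),Y[k].min())
k=(z>.09)&(z<.19)&(X>.59)&(X<.68)&(Y>.12)&(Y<.21); print("cell scene",k.sum(),np.percentile(z[k],[1,50,99]).round(4),np.percentile(Y[k],[1,99]).round(4),np.percentile(X[k],[1,99]).round(4))
E
```

```text
pos [0.6315 0.1653 0.1405] yaw -0.56 tilt [ 0.002  0.    -1.   ] shift [ 0.0001 -0.0015  0.002 ] turn -0.01
top lens n 240 max y [0.0508 0.0509 0.0509 0.051  0.051  0.0511]
top panel ((629.0520629882812, 298.5155334472656), (117.20233154296875, 17.743240356445312), 4.999701976776123) [0.57055295 0.28690448] [0.68796164 0.30469525]
top lens pts x mid [0.6052 0.6143 0.6473] y98 [0.0076 0.0446 0.0508]
scene lens n 377 max y [0.0566 0.0571 0.0577 0.0582 0.0593 0.062 ]
scene panel ((637.3709106445312, 294.66162109375), (28.132984161376953, 121.78511047363281), 89.2674789428711) [0.57642686 0.28038153] [0.69817334 0.30923566]
scene lens pts x mid [0.613  0.6476 0.6554] y98 [-0.0002  0.0411  0.0541]
wrist panel ((632.1464233398438, 275.27630615234375), (4.771517753601074, 115.00306701660156), 89.46234130859375) [0.57466686 0.27329713] [0.68966484 0.27820113]
pos [0.631  0.1652 0.1396] yaw -0.56 tilt [ 0.001  0.    -1.   ] shift [-0.1714 -0.6294  0.1391] turn None
foot u 338.83134796238244 -0.034020543865055895 mark u 338.2797619047619 -0.03367385064510901
ball 83 0.5356274759267418 -0.08216893171619706 -0.11302153404213278
ball scene 97 0.5410720097683795 -0.08541997242686002 -0.10567174398625842
cell scene 638 [0.1018 0.1569 0.1888] [0.1561 0.1801] [0.6007 0.6645]
```

arm_command:
  targets: "0 -0.0005 0.0008 0 0 0; 0 0 0 0 0 0; 0 0 0 0 0 0; 0 0 0 0 0 0; 0 0 0 0 0 0; 0 0 0 0 0 0"

```text
t: 23.42
position: [0.6303, 0.1652, 0.1384]
tool_rot: [2.232, 2.211, -0.0]
wrist_force: [-0.3, 0.4, 0.0]
grip_width: 0.424
gripper_force: 15.0
```

Run:
```python
from h import *
delta([.6305,.1655,.1385],-.55); d=get("top"); 
P,R,s=pose(); print(s["gripper_force"],s["wrist_force"])
```

```text
pos [0.6303 0.1652 0.1384] yaw -0.56 tilt [ 0. -0. -1.] shift [ 0.0003  0.0002 -0.0001] turn -0.01
14.984752535820007 [-0.80781436 -0.23203872 -0.67898369]
```

The cell is at the view point, upright and square to the light, so I'll hand the job in.

```bash
python3 -c "
from station import r
print(r.finish_job())"
```

```text
the job is handed in; nothing more can be done
None
```

I handed the job in at about 23 s: the carriage pointer is within about 1 mm of the mark, the lever is back against its stop, and the tall cell is held upright midway between lens and panel (centring estimated to about 2 mm); the result of the judging was not shown.

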